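# Gauge the drilled inserts and load the one that fits

### The job

Take the pin gauge from its stand and try it gently, without forcing, in the bores of the three aluminium inserts until you find the only one that lets it go fully home, collar down on the insert. Then put the gauge fully back in its stand, and after that move that insert into the pocket on top of the block heater, over its steel post and seated flat, leaving the two tight inserts in the rack and the beaker, bottle and spatula alone.

Things in the scene. Friction and masses are not known exactly. Their poses are not given: they have to be found in the camera images.
- gauge_handle (a point): pin gauge, 0.12 kg, upright and home in the stand: steel pin 16 mm wide, 40 mm long, tip bevelled 1.4 mm; above it a round collar 30 mm wide, 6 mm thick; on top a square black handle 18 x 18 x 46 mm. Point: the handle's centre, 69 mm above the tip, 29 mm above the collar's underside; z up along the gauge, x, y square to the handle's sides
- gauge_tip (a point): centre of the tip face of the gauge's pin, 40 mm below the underside of its collar; z up along the gauge
- stand_mouth (a point): gauge stand, a fixed white plastic block 70 x 70 x 50 mm high with an upright hole 18 mm wide and 44 mm deep in the middle of its top. This point is the centre of the hole's mouth, on the top face; z up. With the gauge home its collar lies on this face
- rack: fixed grey plastic rack 62 x 246 mm, three square pockets in a row along its y axis, 92 mm apart, centred on the rack, each 46 mm square and 8 mm deep. Origin under its centre, on the table; the pocket floor is 6 mm and the rim 14 mm above the table. Each pocket holds one insert, centred and square, at the start
- insert_a_center (a point): aluminium insert, 44 x 44 x 50 mm high, 0.2 kg, in a rack pocket. Point: its centre, half-way up, on the axis of its upright through bore; z up, x, y square to its sides. The bore is 21 mm wide for 8 mm from the top, then below a ledge 17 mm in the one good insert, 13 mm in the two tight ones. Else alike; which stands where changes
- insert_b_center (a point): aluminium insert, 44 x 44 x 50 mm high, 0.2 kg, in a rack pocket. Point: its centre, half-way up, on the axis of its upright through bore; z up, x, y square to its sides. The bore is 21 mm wide for 8 mm from the top, then below a ledge 17 mm in the one good insert, 13 mm in the two tight ones. Else alike; which stands where changes
- insert_c_center (a point): aluminium insert, 44 x 44 x 50 mm high, 0.2 kg, in a rack pocket. Point: its centre, half-way up, on the axis of its upright through bore; z up, x, y square to its sides. The bore is 21 mm wide for 8 mm from the top, then below a ledge 17 mm in the one good insert, 13 mm in the two tight ones. Else alike; which stands where changes
- heater_pocket (a point): block heater, a fixed blue and grey box 120 x 150 x 85 mm high, with a square pocket 48 x 48 mm, 12 mm deep, mid-top. From the pocket's floor rises a post 14.6 mm wide, 20 mm tall, the top 8 mm tapered; only the good insert goes down over it. Point: centre of the pocket's floor; z up, x, y along its sides. Heater and stand can swap sides
- beaker: empty glass beaker, 66 mm wide, 85 mm high, a bystander; origin at the centre of its underside
- bottle: small capped amber bottle, 48 mm wide, 85 mm high, a bystander; origin at the centre of its underside
- spatula: narrow steel lab spatula 180 mm long, 5 mm thick, lying flat, a bystander; origin under its middle

How it is judged (in metres and radians):
On the way, in this order (a step that is already met when the one before it is completed fails the run):
1. the gauge is fully home in an insert, all three standing in the rack (((horizontal distance between gauge_tip and insert_a_center below 0.005 m and z of gauge_tip in the frame of insert_a_center between -0.025 and -0.012 m) or (horizontal distance between gauge_tip and insert_b_center below 0.005 m and z of gauge_tip in the frame of insert_b_center between -0.025 and -0.012 m) or (horizontal distance between gauge_tip and insert_c_center below 0.005 m and z of gauge_tip in the frame of insert_c_center between -0.025 and -0.012 m)) and distance of each of insert_a_center, insert_b_center, insert_c_center from where it was at the start of the episode below 0.01 m), for 0.1 s.
2. the gauge is fully back in its stand, the inserts still in the rack (horizontal distance between gauge_tip and stand_mouth below 0.005 m and z of gauge_tip in the frame of stand_mouth below -0.036 m and angle between gauge_tip's own z axis and vertical below 0.1 rad and distance of each of insert_a_center, insert_b_center, insert_c_center from where it was at the start of the episode below 0.01 m), for 0.2 s.
At the end, for the whole second after the job is handed in: one insert is at rest, flat in the heater's pocket (centre within 5 mm of its axis, bottom within 3 mm of its floor); the gauge is in its stand, tip at least 36 mm down the hole; the other two inserts are in the rack, within 10 mm of where they began (horizontal distance between gauge_tip and stand_mouth below 0.005 m and z of gauge_tip in the frame of stand_mouth below -0.036 m and angle between gauge_tip's own z axis and vertical below 0.1 rad and ((horizontal distance between insert_a_center and heater_pocket below 0.005 m and z of insert_a_center in the frame of heater_pocket below 0.028 m and angle between insert_a_center's own z axis and vertical below 0.06 rad and linear speed of insert_a below 0.02 m/s and distance of each of insert_b_center, insert_c_center from where it was at the start of the episode below 0.01 m) or (horizontal distance between insert_b_center and heater_pocket below 0.005 m and z of insert_b_center in the frame of heater_pocket below 0.028 m and angle between insert_b_center's own z axis and vertical below 0.06 rad and linear speed of insert_b below 0.02 m/s and distance of each of insert_a_center, insert_c_center from where it was at the start of the episode below 0.01 m) or (horizontal distance between insert_c_center and heater_pocket below 0.005 m and z of insert_c_center in the frame of heater_pocket below 0.028 m and angle between insert_c_center's own z axis and vertical below 0.06 rad and linear speed of insert_c below 0.02 m/s and distance of each of insert_a_center, insert_b_center from where it was at the start of the episode below 0.01 m))); the robot touches nothing.
It fails at once if the gauge is forced: more than 45 N between gauge and an insert (contact force between gauge and insert_a above 45 N or contact force between gauge and insert_b above 45 N or contact force between gauge and insert_c above 45 N).
It fails at once if the beaker, bottle or spatula is pushed (more than 25 mm) or tipped over (distance of any of beaker, bottle, spatula from where it was at the start of the episode above 0.025 m or angle between any of beaker, bottle's own z axis and vertical above 0.4 rad).
It also fails if it takes over 72 s, if anything falls off the work surface, if the arm or the gripper's body presses on something with over 40 N, if the wrist force passes 120 N, or if a joint passes its speed limit or range.

### The arm

A 6-joint arm with a two-finger parallel gripper is mounted at the origin on the work surface. World frame = base frame: x ahead of the robot, y to its left, z up, the work surface at z = 0. Lengths are in m, angles in degrees, forces in N, time in s.
With the tool pointing down it reaches from about 0.4 to 0.825 m from the base axis. Payload 7 kg.
Tool frame: the origin (TCP) lies at the very end of the fingers, on their centre line; the grasp point (between the pads) lies 19 mm behind it; z points along the fingers, y is the line along which they close (so a half turn about z gives the same grasp; the last joint's range is limited). The gripper opens to 88 mm and grips with 3 to 60 N. Pads are 19 mm wide; open, the fingers measure 130 mm over their backs; the gripper's body (78 mm by 193 mm) begins 47 mm behind the grasp point.
Start: joints at [91.507, 20.546, 0.682, 0, -70.136, -16.507], TCP at [0.175, 0.652, 0.227] pointing down, gripper open.
Joint ranges: [-176.03, 176.03], [-82.01, 121.73], [-58.28, 71.71], [-173.87, 95.51], [-174.79, -0.11], [-173.66, 173.66]. Speed limits (degrees/s): [136.94, 136.94, 172.46, 180, 180, 180].

### API

Orientations are given as [roll, pitch, yaw] about the fixed x, y, z axes, in that order (R = Rz(yaw) Ry(pitch) Rx(roll)).
In Python, from plant import get_state, imaging, r, finder gives the robot as it stands.
- The arm moves only by the shell command python3 -m handwheel 'ROWS' [FORCE]. ROWS is JSON, a list of rows, each a list of 5 numbers: the closure, from 0 (fully open) to 1 (shut), then the shift along the world's x, y, z in cm, then the turn about the world's z in degrees. A call has 1 to 8 rows; each row is the pose to reach, as a shift and turn from the pose commanded when the call began; what a row does not reach only later rows make up. A row lasts 1/8 s, in which the tool goes at most 62.5 mm and 10.7 degrees, less where a joint would pass 70% of its speed; a pose out of reach is approached as far as the arm can. A call with a gripper value outside its range is refused whole. The fingers move at their own pace and stop on an object; FORCE is the grip in N (left out, the last holds). Time passes only in rows, so rows that repeat a pose let the fingers close. It gives the time, the measured TCP pose, the force, the opening and the grip force at its end, in the units of the state.
- get_state(): the state, without advancing time (a new reading comes with each control period).
- imaging.capture(name): name is "side" or "top"; returns (picture, depth): 400x640x3 uint8, red, green, blue; 400x640 float32, m along the optical axis (not along the pixel's ray), 0 where there is no reading.
- imaging.get_calibration(name): a dict with "fx", "fy", "cx", "cy" (pixels), "dist" ([k1, k2, p1, p2, k3] as OpenCV has them; the pictures are not rectified), "rvec" (rotation vector, rad) and "tvec" (3), from world to camera coordinates, as OpenCV has them. Camera axes: x right, y down, z forward; pixel columns grow to the right and rows downward; lengths in m; the calibration is good to about 2 mm. A picture is of the moment at which its call begins. get_calibration takes no time and is no camera call.
- r.close_job(): hands the job in; it is judged then, once.
Trained networks look in the newest picture that a camera, given by its name, has taken for a name from the list of things; names that differ only in an ending like _2 or _b are one class to them, and where a whole thing is asked for, a point or a joint stands for the part that bears it (a point fixed in the world has none). Each returns a list of dicts, best first, with "p" (0 to 1); they miss things now and then, are a little off and sometimes report something else, mostly with a low value. They report only what shows in the picture. A call takes as long as a camera call.
- finder.cut_out(camera, query): "region" (400x640 bool, what is visible of it) and "pixel" ([column, row] in pixels, amid what is visible of it).
The state is a dict: "time_s": time; "joints": joint angles; "qd": joint speeds; "joint_torque": joint torques, N m; "tcp_pos": TCP position; "eef_rot": TCP orientation; "contact_force": force on the tool from outside, world axes, zero at the start; "moment": the same for the moment, N m; "gripper_width": finger opening in m; "gripper_force": force on a finger pad.
Only numpy, scipy, OpenCV 4.12 (cv2) and the standard library are available. Lean on these libraries where they do the work, as an engineer would, in place of code of your own. Each camera call takes 0.05 s, during which the arm holds its last target. There are 200 camera calls.

## Working session

There is one attempt and no reset: what is moved stays moved. The work goes in short steps, Python scripts to look and compute and a shell command to move; the robot and the scene stay as the last step left them, time stands still between calls to the robot, and variables do not carry over. Pictures are saved under pics/ and viewed, at most 10 in all, crops included, and the job is handed in when it is done.

```bash
mkdir -p pics; ls; python3 - <<'E'
from plant import get_state, imaging, r, finder
import cv2,numpy as np
for c in("side","top"):
    p,d=imaging.capture(c); cv2.imwrite(f"pics/{c}0.png",p[:,:,::-1]); k=imaging.get_calibration(c)
    R=cv2.Rodrigues(np.array(k["rvec"],float))[0]; print(c,-R.T@np.array(k["tvec"]).ravel(),R[2],k["fx"])
print(get_state())
E
```

```text
pics
side [0.50015024 0.69035483 0.63409521] [ 0.05775449 -0.76828551 -0.63749651] 374.650974424595
top [0.35466891 0.0053517  1.12260234] [ 0.20210928 -0.00865273 -0.97932475] 432.88462885354505
{'time_s': 0.1, 'joints': array([ 9.15068297e+01,  2.05868215e+01,  6.40705684e-01, -1.83757972e-02,
       -7.01348062e+01, -1.65057809e+01]), 'qd': array([ 0.01156821, -0.06131901,  0.04844303, -0.01011411, -0.01816035,
        0.03315515]), 'joint_torque': array([-2.13966872e-03, -5.84154689e+01,  2.93755049e+01,  7.01559439e+00,
        1.01231327e-02, -5.73057036e-05]), 'tcp_pos': array([0.17461204, 0.65159086, 0.22573289]), 'eef_rot': array([ 1.79917504e+02, -6.42951410e-03, -1.50052030e+01]), 'contact_force': array([ 0.12397347,  0.31834925, -0.46297432]), 'moment': array([ 0.01422548, -0.03047305, -0.02481687]), 'gripper_force': 0.0, 'gripper_width': 0.08745629329780716}
```

View pics/top0.png

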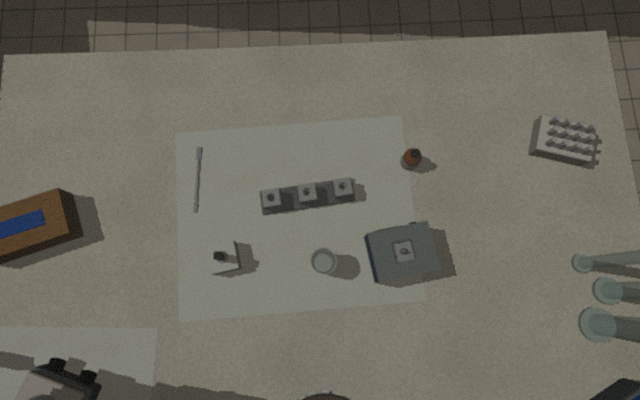

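View pics/side0.png

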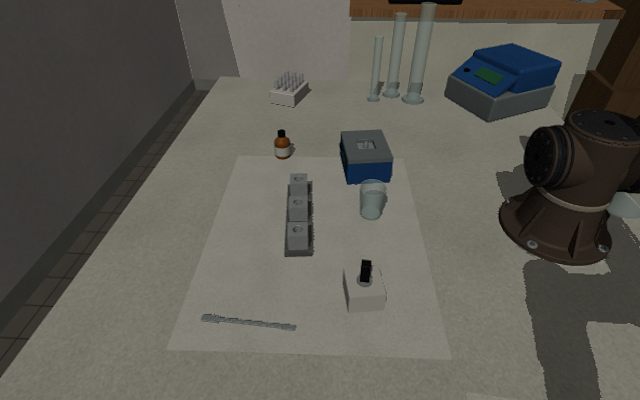

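The top view shows the stand with the gauge at (221,256), the inserts at (271,197), (307,191) and (345,187), and the heater pocket at (403,252). The beaker is at (323,262), the bottle at (411,157) and the spatula at (198,180). The side view shows the same layout: gauge at (365,272), inserts at x≈298, heater at (366,145).

```bash
cat > h.py <<'E'
from plant import get_state, imaging, r, finder
import cv2,numpy as np
def cal(c):
    k=imaging.get_calibration(c); R=cv2.Rodrigues(np.array(k["rvec"],float))[0]
    return R,np.array(k["tvec"],float).ravel(),np.array([[k["fx"],0,k["cx"]],[0,k["fy"],k["cy"]],[0,0,1]]),np.array(k["dist"],float)
def cloud(c,d):
    R,t,K,D=cal(c); v,u=np.mgrid[:400,:640]
    n=cv2.undistortPoints(np.stack([u,v],-1).reshape(-1,1,2).astype(float),K,D).reshape(400,640,2)
    P=np.dstack([n*d[...,None],d])
    return (P-t)@R            # world points, HxWx3
def ray(c,px,z):
    R,t,K,D=cal(c); n=cv2.undistortPoints(np.array(px,float).reshape(-1,1,2),K,D).reshape(-1,2)
    w=np.c_[n,np.ones(len(n))]@R; o=-R.T@t
    return o+w*((z-o[2])/w[:,2])[:,None]
def proj(c,P):
    R,t,K,D=cal(c); return cv2.projectPoints(np.array(P,float).reshape(-1,1,3),cv2.Rodrigues(R)[0],t,K,D)[0].reshape(-1,2)
E
cat > m.py <<'E'
from h import *
for c in("side","top"):
    p,d=imaging.capture(c); W=cloud(c,d); print("==",c)
    for q,zb in(("insert_a_center",(.048,.066)),("rack",(.009,.02)),("heater_pocket",(.078,.095)),("stand_mouth",(.043,.056)),("gauge_handle",(.085,.12)),("beaker",(0.,.1)),("bottle",(0.,.1)),("spatula",(-.01,.02))):
        for o in finder.cut_out(c,q)[:4]:
            if o["p"]<.3: continue
            g=o["region"]&(d>0); w=W[g]; s=w[(w[:,2]>zb[0])&(w[:,2]<zb[1])]
            print(q,round(o["p"],2),np.round(o["pixel"]),len(w),len(s),end=" ")
            if len(s)>8:
                b=cv2.minAreaRect((s[:,:2]*1000).astype(np.float32)); print("rect",np.round(b[0],1),np.round(b[1],1),round(b[2],1),"mean",np.round(s.mean(0)*1000,1),end="")
            print()
E
python3 m.py
```

```text
== side
insert_a_center 0.7 [297. 207.] 424 225 rect [601.7  20.8] [40.6 44.7] 7.4 mean [601.5  23.5  54.7]
insert_a_center 0.36 [364. 275.] 336 135 rect [449.5 226.4] [29.7 46.3] 2.6 mean [449.4 238.9  56. ]
rack 0.59 [308. 241.] 409 333 rect [602.1  25.2] [ 61.3 235.8] 6.4 mean [584.5  75.3  13.9]
rack 0.32 [366. 156.] 2283 88 rect [ 466.9 -163.3] [ 86.8 174.6] 51.3 mean [ 451.2 -149.1   15. ]
heater_pocket 0.56 [363. 158.] 2464 1272 rect [ 433.  -159.8] [120.6 250.2] 9.4 mean [ 440.3 -196.6   84.4]
stand_mouth 0.74 [363. 290.] 1557 940 rect [449.7 234.9] [69.9 73.3] 10.4 mean [450.2 242.1  49.8]
gauge_handle 0.64 [364. 276.] 339 134 rect [449.7 235.3] [19.4 18. ] 86.5 mean [450.  238.8  97.7]
beaker 0.78 [372. 196.] 919 916 rect [425.7 -13. ] [65.  61.9] 67.0 mean [427.6  -6.4  54.1]
bottle 0.69 [301. 206.] 422 422 rect [601.8  20.8] [40.9 45. ] 6.6 mean [600.5  29.5  44.9]
bottle 0.66 [282. 144.] 392 390 rect [ 709.9 -297.2] [ 46.4 144.7] 29.1 mean [ 682.7 -244.5   45.7]
spatula 0.82 [248. 322.] 495 495 rect [665.7 309.4] [ 14.5 179.2] 87.7 mean [668.5 310.6   3.7]
== top
insert_
[... 206 characters left out ...]
[404. 254.] 3450 2803 rect [ 440.7 -209. ] [119.4 152.4] 9.6 mean [ 440.2 -209.6   84.7]
stand_mouth 0.63 [228. 260.] 788 660 rect [448.6 232.1] [69.3 70.3] 10.2 mean [447.5 230.5  49.7]
stand_mouth 0.32 [295. 203.] 1149 0 
gauge_handle 0.48 [217. 256.] 114 60 rect [448.4 231.1] [15.8 17. ] 87.3 mean [447.9 229.9 100. ]
beaker 0.59 [326. 263.] 580 564 rect [425.4 -15.3] [62.2 62.3] 42.6 mean [428.5 -16.2  32.7]
bottle 0.88 [409. 159.] 356 355 rect [ 681.9 -259.3] [47.8 43.5] 45.8 mean [ 676.3 -255.5   54.7]
bottle 0.73 [269. 198.] 351 351 rect [591.6 108.3] [44.6 43.6] 6.3 mean [589.1 108.   48.1]
spatula 0.76 [197. 176.] 202 202 rect [664.1 305.7] [ 13.7 176.9] 87.6 mean [666.2 306.5   3.7]
```

```bash
python3 -m handwheel '[[0,5,-8,0,4],[0,10,-15,0,8],[0,14,-22,0,12],[0,18,-28,-1,12],[0,22,-35,-3,12],[0,27.4,-41.8,-6,12],[0,27.4,-41.8,-8,12],[0,27.4,-41.8,-8,12]]' 20; cat > f.py <<'E'
from h import *
for c in("side","top"):
    p,d=imaging.capture(c); W=cloud(c,d); print("==",c)
    m=(W[...,2]>.049)&(W[...,2]<.063)&(d>0)
    for x,y in((591,110),(602,19),(612,-72)):
        s=W[m&(np.hypot(W[...,0]-x/1e3,W[...,1]-y/1e3)<.034)]
        if len(s)<20: continue
        b=cv2.minAreaRect((s[:,:2]*1000).astype(np.float32)); print("ins",np.round(b[0],1),np.round(b[1],1),round(b[2],1),np.round(s.mean(0)*1e3,1),len(s))
    s=W[(W[...,2]>.08)&(W[...,2]<.09)&(np.hypot(W[...,0]-.44,W[...,1]+.206)<.1)&(d>0)]
    b=cv2.minAreaRect((s[:,:2]*1000).astype(np.float32)); print("heat",np.round(b[0],1),np.round(b[1],1),round(b[2],1))
    th=np.deg2rad(9.5); e=np.array([[np.cos(th),np.sin(th)],[-np.sin(th),np.cos(th)]])
    # post top / pocket floor
    q=np.hypot(W[...,0]-.44,W[...,1]+.206)
    for n,lo,hi,R in(("post",.09,.1,.03),("floor",.066,.079,.032)):
        s=W[(W[...,2]>lo)&(W[...,2]<hi)&(q<R)&(d>0)]
        if len(s)>4: b=cv2.minAreaRect((s[:,:2]*1000).astype(np.float32)); print(n,len(s),np.round(b[0],1),np.round(b[1],1),round(b[2],1),np.round(s.mean(0)*1e3,1))
    cv2.imwrite(f"pics/{c}1.png",p[:,:,::-1])
E
python3 f.py
```

```text
time_s: 2.0
tcp_pos: [0.4431, 0.2421, 0.1512]
eef_rot: [-179.9, -0.1, -3.0]
contact_force: [1.2, 1.4, 0.7]
gripper_width: 0.0877
gripper_force: 0.0
== side
ins [593.7 110.8] [42.5 47.9] 5.9 [593.3 112.8  55.3] 300
ins [603.1  19.7] [43.1 45.3] 6.4 [602.8  22.   55.3] 240
ins [612.7 -72.6] [43.4 49.8] 5.7 [612.2 -70.1  55.1] 209
heat [ 481.4 -198.7] [ 38.1 151.8] 8.8
== top
ins [591.9 108.3] [44.4 43.8] 6.0 [592.  108.3  55.4] 258
ins [602.4  17.1] [45.3 43.6] 6.3 [602.   17.1  55.1] 264
ins [612.6 -74.2] [45.2 44.1] 6.2 [612.1 -74.3  55.2] 269
heat [ 440.8 -209. ] [119.6 152. ] 9.5
post 8 [ 441.  -209.4] [4.7 5.3] 49.9 [ 440.8 -209.4   92.5]
floor 342 [ 441.5 -211.4] [47.7 46.4] 8.6 [ 441.  -210.9   73.5]
```

```bash
python3 -m handwheel '[[0,0,0,-3,0],[0,0,0,-5,0],[0,0,0,-7.5,0],[0,0,0,-8.2,0],[0.5,0,0,-8.2,0],[1,0,0,-8.2,0],[1,0,0,-8.2,0],[1,0,0,-8.2,0]]' 20; python3 -m handwheel '[[1,0,0,0,0],[1,0,0,0,0]]'
```

```text
time_s: 3.1
tcp_pos: [0.4423, 0.2438, 0.0698]
eef_rot: [-180.0, -0.0, -3.0]
contact_force: [0.2, 0.5, -0.5]
gripper_width: 0.0531
gripper_force: 0.0
time_s: 3.35
tcp_pos: [0.442, 0.2431, 0.0693]
eef_rot: [180.0, 0.0, -3.0]
contact_force: [-0.3, -4.3, 4.7]
gripper_width: 0.0334
gripper_force: 2.6
```

```bash
python3 -m handwheel '[[0.5,0,0,0,0],[0.5,0.7,-0.95,-0.5,0],[0.5,0.7,-0.95,-0.5,0],[0.5,0.7,-0.95,-0.5,0],[1,0.7,-0.95,-0.5,0],[1,0.7,-0.95,-0.5,0],[1,0.7,-0.95,-0.5,0],[1,0.7,-0.95,-0.5,0]]' 20;python3 -m handwheel '[[1,0,0,0,0],[1,0,0,0,0],[1,0,0,0,0],[1,0,0,0,0]]'
```

```text
time_s: 4.35
tcp_pos: [0.4491, 0.2341, 0.0643]
eef_rot: [-180.0, -0.0, -3.0]
contact_force: [-0.4, 0.1, 0.7]
gripper_width: 0.0185
gripper_force: 20.0
time_s: 4.85
tcp_pos: [0.4491, 0.2341, 0.0643]
eef_rot: [-180.0, -0.0, -3.0]
contact_force: [-0.8, 0.6, 1.9]
gripper_width: 0.0179
gripper_force: 20.0
```

```bash
python3 -m handwheel '[[1,0,0,3,0],[1,0,0,8,0],[1,0,0,8,0],[1,4,-3,8,0],[1,9,-8,8,0],[1,14.35,-12.4,8,0],[1,14.35,-12.4,8,0],[1,14.35,-12.4,8,0]]' 25;python3 -m handwheel '[[1,0,0,0,0],[1,0,0,0,0]]'; cat > g.py <<'E'
from h import *
import sys
T=get_state()["tcp_pos"]; print("tcp",np.round(T*1e3,1))
p,d=imaging.capture("side"); W=cloud("side",d)
for q in("gauge_tip","insert_a_center"):
    for o in finder.cut_out("side",q): 
        g=o["region"]; ys,xs=np.where(g); print(q,round(o["p"],2),np.round(o["pixel"]),xs.min(),xs.max(),ys.min(),ys.max())
        if q=="gauge_tip" and o["p"]>.4:
            for v in range(ys.min(),ys.max()+1,2):
                x=xs[ys==v]; 
                if len(x): print(v,x.min(),x.max(),len(x),np.round(np.median(W[v,x],0)*1e3,1))
            break
s=W[(d>0)&(np.abs(W[...,0]-T[0])<.025)&(np.abs(W[...,1]-T[1])<.03)]
for lo,hi in((-.052,-.026),(-.017,-.009)):
    q=s[(s[:,2]-T[2]>lo)&(s[:,2]-T[2]<hi)]; print("band",lo,len(q),np.round([q[:,0].min()*1e3,q[:,0].max()*1e3,np.median(q[:,0])*1e3,q[:,1].max()*1e3],1) if len(q) else "")
cv2.imwrite("pics/"+sys.argv[1],cv2.resize(p[150:300,220:420,::-1],None,fx=4,fy=4))
E
python3 g.py g1.png
```

```text
time_s: 5.85
tcp_pos: [0.5925, 0.109, 0.1427]
eef_rot: [180.0, 0.1, -3.1]
contact_force: [-0.5, 0.4, -2.0]
gripper_width: 0.0178
gripper_force: 25.0
time_s: 6.1
tcp_pos: [0.5919, 0.111, 0.1443]
eef_rot: [-180.0, -0.0, -2.9]
contact_force: [-0.2, 0.7, -1.4]
gripper_width: 0.0179
gripper_force: 25.0
tcp [591.9 111.  144.3]
gauge_tip 0.7 [371. 197.] 360 387 179 220
179 372 374 3 [426.3 -44.9  84.4]
181 364 381 18 [427.1 -41.1  80.9]
183 362 384 23 [425.6 -40.2  76.1]
185 361 385 25 [424.9 -39.2  71.1]
187 361 386 26 [423.4 -37.6  65.6]
189 360 386 27 [423.9 -36.2  61.2]
191 360 386 27 [423.4 -37.1  53.7]
193 360 386 27 [422.9 -33.9  50.6]
195 360 385 26 [429.6  14.8  83.3]
197 360 385 26 [429.1  14.   75.6]
199 360 384 25 [429.6  14.7  70.8]
201 360 384 25 [429.1  12.5  62.8]
203 360 383 24 [429.7  12.7  56.6]
205 360 383 24 [429.1  10.7  49.7]
207 360 383 24 [428.3  11.4  43. ]
209 360 382 23 [429.1  10.   35.1]
211 360 382 23 [428.5  11.4  30.6]
213 360 381 22 [429.1  10.4  22.4]
215 361 381 21 [427.4   9.8  15.2]
217 363 379 17 [426.9  10.3   9.9]
219 367 376 10 [424.7  10.6   3.3]
insert_a_center 0.7 [303. 213.] 290 307 205 220
band -0.052 67 [585.  598.5 591.1 122. ]
band -0.017 29 [578.2 604.5 589.5 127.8]
```

View pics/g1.png

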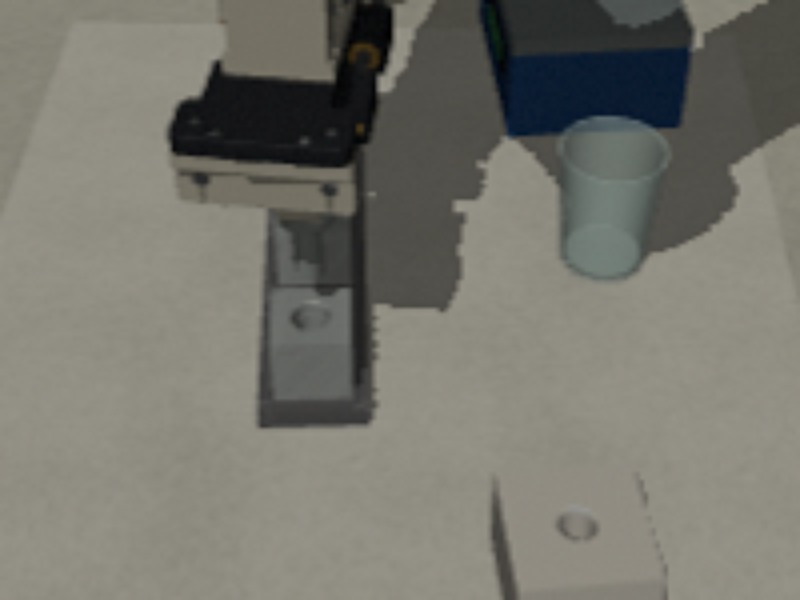

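The network's gauge_tip is really the beaker at (371,197), so I reject it. The picture shows the pin above the near insert, whose bore is at (298,229), and the depth bands put the pin within about 1 mm of the TCP in x. I'll go down slowly.

```bash
python3 -m handwheel '[[1,0.1,-0.05,-2.6,0],[1,0.1,-0.05,-2.6,0],[1,0.1,-0.05,-3,0],[1,0.1,-0.05,-3.2,0],[1,0.1,-0.05,-3.4,0],[1,0.1,-0.05,-3.6,0],[1,0.1,-0.05,-3.7,0],[1,0.1,-0.05,-3.7,0]]'
```

```text
time_s: 7.25
tcp_pos: [0.5936, 0.1095, 0.1072]
eef_rot: [180.0, 0.0, -3.0]
contact_force: [-0.6, -0.5, -1.1]
gripper_width: 0.0177
gripper_force: 25.0
```

```bash
python3 -m handwheel '[[1,0,0,-0.2,0],[1,0,0,-0.4,0],[1,0,0,-0.5,0],[1,0,0,-0.6,0],[1,0,0,-0.7,0],[1,0,0,-0.7,0]]'
```

```text
time_s: 8.0
tcp_pos: [0.5938, 0.1095, 0.101]
eef_rot: [180.0, -0.0, -3.0]
contact_force: [-1.9, -0.1, 5.1]
gripper_width: 0.0181
gripper_force: 25.0
```

```bash
for i in 1; do python3 -m handwheel '[[1,-0.05,0,0,0],[1,-0.1,0,-0.05,0],[1,-0.1,0,-0.1,0],[1,-0.1,0,-0.1,0]]'; python3 -m handwheel '[[1,0,0.05,0,0],[1,0,0.1,0,0],[1,0,0.1,0,0]]'; python3 -m handwheel '[[1,0,-0.05,0,0],[1,0,-0.15,0,0],[1,0,-0.2,0,0],[1,0,-0.2,0,0]]'; done
```

```text
time_s: 8.5
tcp_pos: [0.5924, 0.1093, 0.0988]
eef_rot: [180.0, 0.0, -3.0]
contact_force: [0.3, -1.8, -0.2]
gripper_width: 0.0183
gripper_force: 25.0
time_s: 8.88
tcp_pos: [0.5924, 0.1105, 0.099]
eef_rot: [180.0, 0.0, -3.0]
contact_force: [0.4, 0.1, 0.2]
gripper_width: 0.0182
gripper_force: 25.0
time_s: 9.38
tcp_pos: [0.5928, 0.1087, 0.0993]
eef_rot: [-180.0, -0.0, -3.0]
contact_force: [-0.1, 0.1, -0.1]
gripper_width: 0.0177
gripper_force: 25.0
```

```bash
python3 -m handwheel '[[1,0,0.05,0,0],[1,0,0.1,-0.1,0],[1,0,0.1,-0.2,0],[1,0,0.1,-0.3,0],[1,0,0.1,-0.4,0],[1,0,0.1,-0.4,0]]'
```

```text
time_s: 10.12
tcp_pos: [0.5925, 0.1095, 0.0951]
eef_rot: [180.0, 0.0, -3.0]
contact_force: [-0.8, -1.4, -1.4]
gripper_width: 0.0177
gripper_force: 25.0
```

Still free 7 mm past the ledge, so this is probably the good bore. I'll keep going down.

```bash
python3 -m handwheel '[[1,0,0,-0.3,0],[1,0,0,-0.6,0],[1,0,0,-0.9,0],[1,0,0,-1.2,0],[1,0,0,-1.2,0]]'; python3 g.py g2.png
```

```text
time_s: 10.75
tcp_pos: [0.5925, 0.1096, 0.0828]
eef_rot: [-180.0, 0.0, -3.0]
contact_force: [-0.0, -1.7, -1.7]
gripper_width: 0.0179
gripper_force: 25.0
tcp [592.5 109.6  82.8]
band -0.052 267 [568.8 614.7 590.5 136.1]
band -0.017 17 [583.7 603.4 594.  126.8]
```

View pics/g2.png

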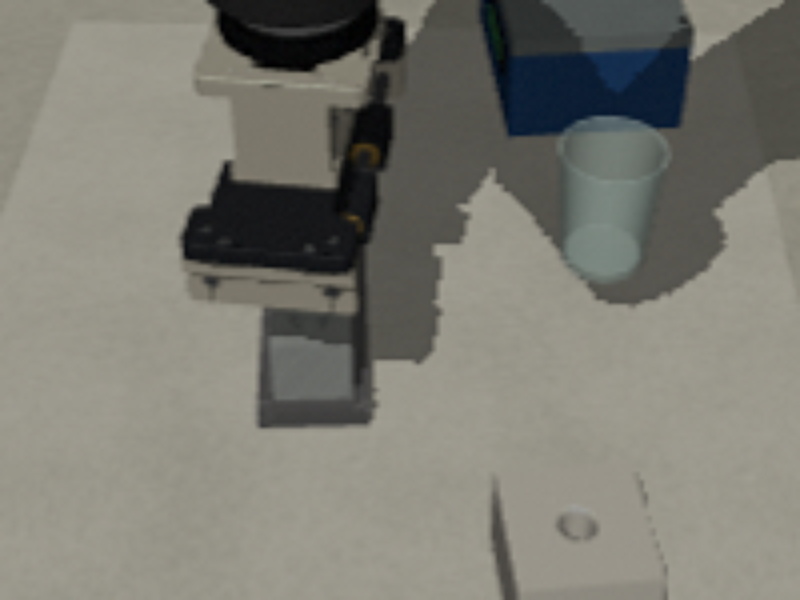

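The gripper is low over the near insert at about (295,220) in the raw picture, and the pin is well into the bore with no force. I'll finish the stroke (home is at TCP z ≈ 0.0703).

```bash
python3 -m handwheel '[[1,0,0,-0.3,0],[1,0,0,-0.6,0],[1,0,0,-0.9,0],[1,0,0,-1.1,0],[1,0,0,-1.2,0],[1,0,0,-1.3,0],[1,0,0,-1.3,0],[1,0,0,-1.3,0]]'
```

```text
time_s: 11.9
tcp_pos: [0.5927, 0.1096, 0.0704]
eef_rot: [-180.0, -0.0, -3.0]
contact_force: [-1.1, -0.4, 0.6]
gripper_width: 0.0178
gripper_force: 25.0
```

```bash
python3 -m handwheel '[[1,0,0,-0.05,0],[1,0,0,-0.1,0],[1,0,0,-0.1,0],[1,0,0,-0.1,0]]'; python3 -m handwheel '[[1,0,0,3,0],[1,0,0,7,0],[1,0,0,8,0],[1,0,0,8,0],[1,-5,4.5,8,0],[1,-10,9,8,0],[1,-14.35,12.45,8,0],[1,-14.35,12.45,8,0]]'; python3 -m handwheel '[[1,0,0,0,0],[1,0,0,0,0],[1,0,0,0,0]]'
```

```text
time_s: 12.4
tcp_pos: [0.5928, 0.1096, 0.0703]
eef_rot: [-180.0, -0.0, -3.0]
contact_force: [-4.9, -0.9, 8.7]
gripper_width: 0.0179
gripper_force: 25.0
time_s: 13.4
tcp_pos: [0.4459, 0.2356, 0.148]
eef_rot: [180.0, 0.1, -2.7]
contact_force: [0.3, 0.1, 0.1]
gripper_width: 0.0179
gripper_force: 25.0
time_s: 13.78
tcp_pos: [0.4498, 0.2331, 0.1488]
eef_rot: [180.0, 0.0, -3.1]
contact_force: [0.2, -0.3, -1.2]
gripper_width: 0.0177
gripper_force: 25.0
```

Collar contact is confirmed (8.7 N at the expected height), so the near insert is the good one. Now the gauge goes back in its stand.

```bash
python3 -m handwheel '[[1,-0.05,0.1,-2.5,0],[1,-0.05,0.1,-4,0],[1,-0.05,0.1,-4.3,0],[1,-0.05,0.1,-4.6,0],[1,-0.05,0.1,-4.9,0],[1,-0.05,0.1,-5,0],[1,-0.05,0.1,-5,0]]'
```

```text
time_s: 14.65
tcp_pos: [0.4486, 0.2345, 0.0994]
eef_rot: [180.0, 0.0, -3.0]
contact_force: [0.9, -4.2, 1.2]
gripper_width: 0.0179
gripper_force: 25.0
```

Entered (z below 0.1043).

```bash
python3 -m handwheel '[[1,0.03,-0.05,-0.7,0],[1,0.03,-0.05,-1.4,0],[1,0.03,-0.05,-2.1,0],[1,0.03,-0.05,-2.8,0],[1,0.03,-0.05,-3.2,0],[1,0.03,-0.05,-3.5,0],[1,0.03,-0.05,-3.55,0],[1,0.03,-0.05,-3.55,0]]'
```

```text
time_s: 15.65
tcp_pos: [0.4489, 0.2342, 0.0642]
eef_rot: [180.0, -0.0, -3.0]
contact_force: [-3.0, -6.8, 11.5]
gripper_width: 0.0179
gripper_force: 25.0
```

```bash
python3 -m handwheel '[[0.3,0,0,0,0],[0,0,0,0,0],[0,0,0,3,0],[0,0,0,8,0],[0,0,0,10,0],[0,2,-2,10,-10],[0,6,-5,10,-20],[0,9,-8,10,-30]]'; python3 -m handwheel '[[0,1,-1,0,-10],[0,3,-3,0,-20],[0,5.3,-4.4,0,-30],[0,5.3,-4.4,0,-40],[0,5.3,-4.4,0,-50],[0,5.3,-4.4,0,-50],[0,5.3,-4.4,0,-50],[0,5.3,-4.4,0,-50]]'; python3 - <<'E'
from h import *
s=get_state();print(s["tcp_pos"],s["eef_rot"])
for c in("side","top"):
    p,d=imaging.capture(c);W=cloud(c,d)
    for q,lo,hi in(("gauge",.085,.108),("collar/stand",.046,.06)):
        s=W[(d>0)&(W[...,2]>lo)&(W[...,2]<hi)&(np.hypot(W[...,0]-.449,W[...,1]-.234)<.05)]
        b=cv2.minAreaRect((s[:,:2]*1e3).astype(np.float32));print(c,q,np.round(b[0],1),np.round(b[1],1),round(b[2],1),"ztop",round(s[:,2].max(),4))
    q=np.hypot(W[...,0]-.44,W[...,1]+.208); s=W[(d>0)&(q<.11)&(W[...,2]>.08)&(W[...,2]<.09)]; b=cv2.minAreaRect((s[:,:2]*1e3).astype(np.float32));print(c,"heater",np.round(b[0],1),np.round(b[1],1),round(b[2],1))
E
```

```text
time_s: 16.65
tcp_pos: [0.5406, 0.1546, 0.1639]
eef_rot: [-179.9, -0.0, -33.3]
contact_force: [0.4, -0.4, -0.4]
gripper_width: 0.0865
gripper_force: 0.0
time_s: 17.65
tcp_pos: [0.5919, 0.1108, 0.1638]
eef_rot: [-180.0, 0.0, -82.9]
contact_force: [0.6, 0.2, -0.6]
gripper_width: 0.0873
gripper_force: 0.0
[0.59194656 0.11077213 0.16375249] [-1.79988686e+02  7.56946628e-03 -8.28578184e+01]
side gauge [449.9 235.8] [20.4 17.9] 88.8 ztop 0.1045
side collar/stand [449.7 234. ] [70.6 74.2] 10.5 ztop 0.0594
side heater [ 440.6 -206. ] [120.  155.4] 9.6
top gauge [448.3 233. ] [17.  16.6] 87.1 ztop 0.105
top collar/stand [448.6 232.6] [70.2 70.4] 10.5 ztop 0.0592
top heater [ 440.9 -209.2] [119.6 152.7] 9.6
```

```bash
python3 -m handwheel '[[0,0.05,-0.1,-5,-0.7],[0,0.05,-0.1,-10,-0.7],[0,0.05,-0.1,-13.3,-0.7],[0,0.05,-0.1,-13.3,-0.7],[0,0.05,-0.1,-13.3,-0.7],[1,0.05,-0.1,-13.3,-0.7],[1,0.05,-0.1,-13.3,-0.7],[1,0.05,-0.1,-13.3,-0.7]]' 30; python3 -m handwheel '[[1,0,0,0,0],[1,0,0,0,0],[1,0,0,0,0],[1,0,0,0,0]]'
```

```text
time_s: 18.75
tcp_pos: [0.5927, 0.1097, 0.0315]
eef_rot: [-179.9, 0.0, -83.7]
contact_force: [-0.4, 0.2, 0.2]
gripper_width: 0.0632
gripper_force: 0.0
time_s: 19.25
tcp_pos: [0.593, 0.1098, 0.0309]
eef_rot: [-179.9, 0.0, -83.7]
contact_force: [3.4, 0.6, 0.9]
gripper_width: 0.0438
gripper_force: 30.0
```

```bash
python3 -m handwheel '[[1,0,0,1,0],[1,0,0,5,0],[1,0,0,10,0],[1,0,0,14,0],[1,-2,-5,14,3.3],[1,-5,-10,14,3.3],[1,-8,-15,14,3.3],[1,-10,-20,14,3.3]]' 40; python3 -m handwheel '[[1,-2,-4,0,0],[1,-3.5,-8,0,0],[1,-5.2,-11.7,0,0],[1,-5.2,-11.7,0,0],[1,-5.2,-11.7,0,0],[1,-5.2,-11.7,0,0]]'; cat > k.py <<'E'
from h import *
import sys
T=get_state()["tcp_pos"];print(np.round(T*1e3,1),get_state()["eef_rot"])
for c in("side","top"):
    p,d=imaging.capture(c);W=cloud(c,d)
    q=np.hypot(W[...,0]-T[0],W[...,1]-T[1]); s=W[(d>0)&(q<.034)&(W[...,2]>T[2]-.024)&(W[...,2]<T[2]-.003)]
    if len(s)>5: b=cv2.minAreaRect((s[:,:2]*1e3).astype(np.float32));print(c,"insert body",len(s),np.round(b[0],1),np.round(b[1],1),round(b[2],1),"y90",np.round(np.percentile(s[:,1],[5,50,95])*1e3,1),"x",np.round(np.percentile(s[:,0],[1,99])*1e3,1))
    cv2.imwrite(f"pics/{sys.argv[1]}_{c}.png",cv2.resize(p[60:210,280:480,::-1] if c=="side" else p[180:330,320:520,::-1],None,fx=3.5,fy=3.5))
E
python3 k.py k1
```

```text
time_s: 20.25
tcp_pos: [0.4897, -0.0918, 0.1704]
eef_rot: [179.9, 0.0, -80.4]
contact_force: [0.4, -0.7, -1.6]
gripper_width: 0.0436
gripper_force: 40.0
time_s: 21.0
tcp_pos: [0.4405, -0.2068, 0.1706]
eef_rot: [180.0, 0.0, -80.4]
contact_force: [0.0, -0.2, -1.9]
gripper_width: 0.044
gripper_force: 40.0
[ 440.5 -206.8  170.6] [ 1.79975073e+02  1.78739945e-02 -8.03530615e+01]
side insert body 141 [ 447.3 -191.9] [31.9 60.3] 56.9 y90 [-205.1 -184.9 -179.9] x [414.5 463.6]
top insert body 11 [ 418.8 -190.3] [10.4  1.7] 17.2 y90 [-192.1 -190.4 -189.2] x [414.1 424. ]
```

View pics/k1_side.png

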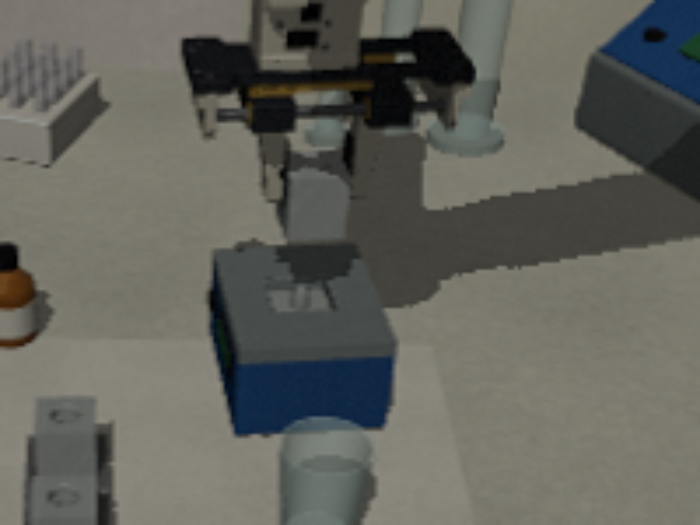

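The insert hangs upright in the fingers at about raw (371,118), above the heater pocket at (366,145). Now down onto the post, slowly.

```bash
python3 -m handwheel '[[1,0,-0.06,-3,0],[1,0,-0.06,-4.8,0],[1,0,-0.06,-5,0],[1,0,-0.06,-5.2,0],[1,0,-0.06,-5.4,0],[1,0,-0.06,-5.6,0],[1,0,-0.06,-5.7,0],[1,0,-0.06,-5.7,0]]'
```

```text
time_s: 22.1
tcp_pos: [0.4404, -0.2081, 0.1138]
eef_rot: [-180.0, 0.0, -80.4]
contact_force: [-0.4, -0.2, -2.8]
gripper_width: 0.0438
gripper_force: 40.0
```

```bash
python3 -m handwheel '[[1,0,0,-0.2,0],[1,0,0,-0.4,0],[1,0,0,-0.5,0],[1,0,0,-0.6,0],[1,0,0,-0.6,0]]'
```

```text
time_s: 22.72
tcp_pos: [0.4409, -0.208, 0.1078]
eef_rot: [-180.0, -0.0, -80.4]
contact_force: [1.8, 0.9, -3.0]
gripper_width: 0.0434
gripper_force: 40.0
```

```bash
python3 -m handwheel '[[1,0,0,-0.2,0],[1,0,0,-0.4,0],[1,0,0,-0.6,0],[1,0,0,-0.8,0],[1,0,0,-0.9,0],[1,0,0,-1,0],[1,0,0,-1.02,0],[1,0,0,-1.02,0]]'
```

```text
time_s: 23.72
tcp_pos: [0.441, -0.2081, 0.0979]
eef_rot: [-179.9, -0.0, -80.4]
contact_force: [4.2, 0.7, 3.8]
gripper_width: 0.0435
gripper_force: 40.0
```

Seated at the expected height. Now release, back away and check.

```bash
python3 -m handwheel '[[0.5,0,0,0,0],[0,0,0,0,0],[0,0,0,0.5,0],[0,0,0,4,0],[0,0,0,9,0],[0,0,4,13,0],[0,3,10,15,0],[0,6,14,15,0]]'; python3 -m handwheel '[[0,5,5,0,0],[0,8,10,0,0],[0,8,10,0,0],[0,8,10,0,0]]'; python3 - <<'E'
from h import *
for c in("side","top"):
    p,d=imaging.capture(c);W=cloud(c,d)
    for n,x,y,lo,hi,R in(("placed",.4405,-.2075,.115,.13,.04),("mid",.602,.019,.048,.064,.034),("far",.612,-.072,.048,.064,.034),("gauge",.449,.234,.085,.11,.03)):
        s=W[(d>0)&(np.hypot(W[...,0]-x,W[...,1]-y)<R)&(W[...,2]>lo)&(W[...,2]<hi)]
        if len(s)>5:
            b=cv2.minAreaRect((s[:,:2]*1e3).astype(np.float32));print(c,n,len(s),np.round(b[0],1),np.round(b[1],1),round(b[2],1),"z",np.round(np.percentile(s[:,2],[50,95])*1e3,1))
    if c=="side":cv2.imwrite("pics/end.png",p[:,:,::-1])
print(get_state()["tcp_pos"])
E
```

```text
time_s: 24.72
tcp_pos: [0.5003, -0.0669, 0.2496]
eef_rot: [-179.9, 0.0, -80.4]
contact_force: [0.9, -0.9, -0.3]
gripper_width: 0.0877
gripper_force: 0.0
time_s: 25.22
tcp_pos: [0.5795, 0.0319, 0.2466]
eef_rot: [179.8, -0.0, -80.4]
contact_force: [-0.7, -0.0, -0.5]
gripper_width: 0.0878
gripper_force: 0.0
side placed 179 [ 439.5 -205.6] [44.5 49.2] 10.2 z [122. 124.]
side mid 253 [603.1  19.8] [42.8 45.7] 5.8 z [55.6 57.5]
side far 218 [612.8 -73. ] [43.4 47.5] 5.8 z [55.7 57.7]
side gauge 133 [449.8 236.1] [19.4 18. ] 88.1 z [100.7 103.3]
top placed 331 [ 439.7 -210.2] [43.9 44.7] 9.8 z [122.5 125.3]
top mid 105 [609.   24.7] [29.6 29.6] 7.0 z [55.2 57.9]
top far 273 [612.3 -74.5] [44.7 44.6] 6.4 z [55.4 58.7]
top gauge 7 [451.9 224.9] [1.1 8.5] 85.5 z [ 92.2 101.6]
[0.5794496  0.03100726 0.2473856 ]
```

View pics/end.png

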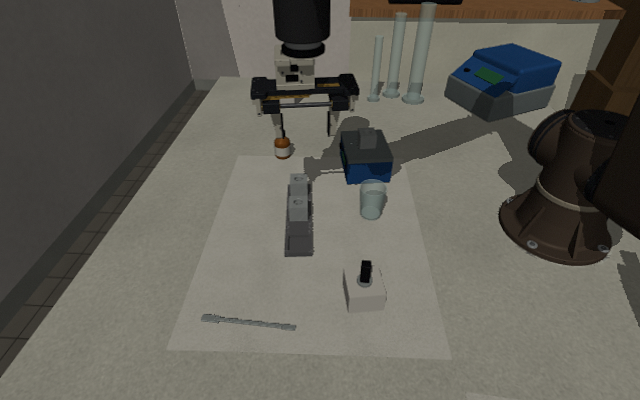

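The insert is seated flat in the heater pocket at (367,139), with its top at 0.123 m as it should be. The gauge is home at (365,272), the other two inserts are still in the rack at (298,178) and (298,205), and the bystanders haven't moved.

```bash
python3 -c "
from plant import r
print(r.close_job())"
```

```text
the job is handed in; nothing more can be done
None
```

I handed the job in at about 25 s: the gauge went fully home in the first insert I tried (the one nearest the stand, so the other two were never gauged), it is back in its stand, and that insert sits flat over the heater post; the hand-in call returned no verdict.

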